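# Feel for the empty cell, load it and lock the box

### The job

One of the six cells in the flap-covered box is empty: with the short loose module left where it lies, push closed fingertips down through the flaps, cell by cell, until you touch the floor of the empty one. Then lay the short module flat on that cell's flaps, without dropping it, and press it down through them until it lies flat on the cell's floor. Finally push the lock slide on the front ledge all the way to its left stop; leave everything else on the bench where it is.

Things in the scene. Friction and masses are not known exactly. Their poses are not given: they have to be found in the camera images.
- box: Black storage box fixed to the bench, 171 mm (x) by 152 mm (y), rim 43.5 mm high, plus a 44 mm wide, 24 mm high ledge along its front (-x) side. Origin: centre of the 2 x 3 grid, on the bench surface; z up, x pointing away from the robot (yaw varies). Each of its six cells is 78 mm (x) by 44 mm (y) inside, walls 5 mm. Five cells hold a hidden module, one is empty; which one varies.
- flap_level (a point): Point over the box's origin, 43.5 mm above the bench: the flaps' tops, flush with the rim. Each cell is covered by two grey dust flaps, 21 mm wide, hinged at its long sides and meeting on its middle line. Fingertips push them down with 2 to 5 N; they spring back up. A module laid flat on them rests there, sagging a few mm; pushed with 2 to 5 N it goes through to the floor and they close above it.
- stored_top (a point): Point over the box's origin, 19 mm above the bench: the height at which fingertips pushed through the flaps are stopped by the module in a full cell. In the empty cell they get down to the floor pad, 6 mm above the bench. Full or empty cannot be seen, only felt.
- module: The loose module to be stored: plain aluminium brick 70 mm (x) by 30 mm (y) by 13 mm high, 0.08 to 0.17 kg, lying flat on the bench on the right. Origin: centre of its underside, z up, x along its length. It goes into a cell flat, length along the box's x axis.
- lock (a joint): Lock slide on the box's front ledge, in m: starts between 0 and 0.012 (open), 0.075 is the far stop (locked). It moves along the box's +y; stays where it is left; about 1.5 N to move.
- lock_tab (a point): Centre of the top of the lock slide's upright metal tab, 57 mm above the bench. The tab is 26 mm (box x) by 18 mm (box y) and stands 32 mm above the ledge; push its -y side towards +y. The tab's path lies 108 mm in front (-x) of the box's origin.
- pad_1: Black 2 mm rubber floor pad of the front right cell seen from the robot, under the flaps, at x -41.5, y -49 mm in the box's frame; origin: centre of its underside, 4 mm above the bench, so its top is at 6 mm. Present in every cell, full or empty.
- pad_2: Black 2 mm rubber floor pad of the front middle cell seen from the robot, under the flaps, at x -41.5, y 0 mm in the box's frame; origin: centre of its underside, 4 mm above the bench, so its top is at 6 mm. Present in every cell, full or empty.
- pad_3: Black 2 mm rubber floor pad of the front left cell seen from the robot, under the flaps, at x -41.5, y 49 mm in the box's frame; origin: centre of its underside, 4 mm above the bench, so its top is at 6 mm. Present in every cell, full or empty.
- pad_4: Black 2 mm rubber floor pad of the back right cell seen from the robot, under the flaps, at x 41.5, y -49 mm in the box's frame; origin: centre of its underside, 4 mm above the bench, so its top is at 6 mm. Present in every cell, full or empty.
- pad_5: Black 2 mm rubber floor pad of the back middle cell seen from the robot, under the flaps, at x 41.5, y 0 mm in the box's frame; origin: centre of its underside, 4 mm above the bench, so its top is at 6 mm. Present in every cell, full or empty.
- pad_6: Black 2 mm rubber floor pad of the back left cell seen from the robot, under the flaps, at x 41.5, y 49 mm in the box's frame; origin: centre of its underside, 4 mm above the bench, so its top is at 6 mm. Present in every cell, full or empty.
- long_module: Bystander: aluminium brick 120 x 30 x 13 mm, like the module but longer. Origin: centre of the underside.
- heatsink: Bystander: finned aluminium heat sink 80 x 60 x 30 mm. Origin: centre of the underside.
- spool: Bystander: solder spool standing upright, 68 mm across, 60 mm high. Origin: centre of the underside.
- driver: Bystander: screwdriver 190 mm long, lying left of the box. Origin: under its middle.
- flux_jar: Bystander: white jar 56 mm across, 55 mm high, left of the box. Origin: centre of the underside.
- board: Bystander: green circuit board 110 x 75 mm, lying flat, 11 mm high. Origin: centre of the underside.
Not all that is in view belongs to the job. What is shaped like the module but black or purple is not meant.

How it is judged:
On the way, in this order (a step that is already met when the one before it is completed fails the run):
1. the fingertips touch the floor pad of the empty cell while the module still lies untouched where it was ((contact force between the fingers and pad_1 above 0.5 N or contact force between the fingers and pad_2 above 0.5 N or contact force between the fingers and pad_3 above 0.5 N or contact force between the fingers and pad_4 above 0.5 N or contact force between the fingers and pad_5 above 0.5 N or contact force between the fingers and pad_6 above 0.5 N) and distance of module from where it was at the start of the episode below 0.02 m), for 0.02 s.
2. the module lies flat on the floor of the empty cell (z of module in the frame of box between 0.002 and 0.01 m and x of module in the frame of box between -0.085 and 0.085 m and y of module in the frame of box between -0.073 and 0.073 m and angle between module's own z axis and vertical below 0.12 rad), for 0.1 s.
3. the lock slide is pushed to its stop (value of joint lock above 0.069 m), for 0.1 s.
At the end, for the whole second after the job is handed in: The module lies inside the box flat on the floor of the empty cell (underside less than 4 mm above the pad, tilt under 0.12 rad), at rest, and the lock slide is within 6 mm of its far stop (all of step 2 and linear speed of module below 0.02 m/s and value of joint lock above 0.069 m); the robot touches nothing.
It fails at once if a bystander (long module, heat sink, spool, screwdriver, jar or board) is shifted more than 30 mm (distance of any of long_module, heatsink, spool, driver, flux_jar, board from where it was at the start of the episode above 0.03 m).
It fails at once if the module is dropped or thrown (faster than 0.7 m/s while no finger touches it) (linear speed of module above 0.7 m/s and contact force between the fingers and module below 0.05 N).
It also fails if it takes over 67 s, if anything falls off the work surface, if the arm or the gripper's body presses on something with over 40 N, if the wrist force passes 120 N, or if a joint passes its speed limit or range.

### The arm

A 6-joint arm with a two-finger parallel gripper is mounted at the origin on the work surface. World frame = base frame: x ahead of the robot, y to its left, z up, the work surface at z = 0. Lengths are in m, angles in rad, forces in N, time in s.
With the tool pointing down it reaches from about 0.375 to 0.975 m from the base axis. Payload 3.8 kg.
Tool frame: the origin (TCP) lies midway between the tips of the shut fingers; the grasp point (between the pads) lies 19 mm behind it; z points along the fingers, x is the direction in which the jaws open and shut, and the axes are right-handed (so a half turn about z gives the same grasp; the last joint's range is limited). The gripper opens to 85 mm and grips with 20 to 120 N. Pads are 22 mm wide; open, the fingers measure 114 mm over their backs; the gripper's body (76 mm by 85 mm) begins 54 mm behind the grasp point. The pads swing forward as they close: fully open they stand 13 mm farther back than shut.
Start: joints at [-0.037, 0.264, 1.604, -0, 1.274, -0.037], TCP at [0.675, -0, 0.231] pointing down, gripper open.
Joint ranges: [-2.63, 2.63], [-0.94, 2.18], [0.31, 2.57], [-1.31, 4.45], [0, 2.66], [-2.55, 2.55]. Speed limits (rad/s): [2.57, 2.57, 3.14, 3.14, 3.14, 3.14].

### API

Orientations are given as a unit quaternion [x, y, z, w].
In Python, from cell import readout, optics, arm, nets gives the robot as it stands.
- The arm moves only by the tool arm_command, never from a script. Its argument "motion" is a list of rows, each an object with "turn": the turn, a rotation vector about the tool's x, y, z in degrees, a list of three; "linear": the shift along the tool's x, y, z in m, a list of three; "claw": the finger opening in m, from 0 to 0.0854. In form: [{"turn": [rx, ry, rz], "linear": [x, y, z], "claw": claw}, ...]. A call has 1 to 5 rows; each row shifts and turns the commanded pose from where the row before left it, along the tool's axes as they then stand; what a row does not reach is not made up. A row lasts 1/8 s, in which the tool goes at most 62.5 mm and 10.7 degrees, less where a joint would pass 70% of its speed; a pose out of reach is approached as far as the arm can. A call is refused whole if a number of a shift passes 0.0625 or a number of a turn 10.7, either way. A call with a gripper value outside its range is refused whole. The fingers move at their own pace and stop on an object; "grip_force" is the grip in N (left out, the last holds). Time passes only in rows, so rows that do not move let the fingers close. It gives the time, the measured TCP pose, the force and the opening at its end, in the units of the state.
- readout.read_state(): the state, without advancing time (a new reading comes with each control period).
- optics.read_camera(name): name is "scene" or "side" or "wrist"; returns a dict with "pixels" (384x512x3 uint8, red, green, blue), "depth" (384x512 float32, m along the optical axis (not along the pixel's ray), 0 where there is no reading), "mtx" (3x3 intrinsics, pixels), "position" and "attitude" of the camera in the world. Camera axes: x right, y down, z forward; pixel columns grow to the right and rows downward; lengths in m; the calibration is good to about 2 mm. A picture is of the moment at which its call begins.
- arm.finish_job(): hands the job in, once; it reports no verdict.
Trained networks look in a picture, given as the dict that the camera call returned (one of the last four; its "shot" number tells which), for a name from the list of things; names that differ only in an ending like _2 or _b are one class to them, and where a whole thing is asked for, a point or a joint stands for the part that bears it (a point fixed in the world has none). Each returns a list of dicts, best first, with "confidence" (0 to 1); they miss things now and then, are a little off and sometimes report something else, mostly with a low value. They report only what shows in the picture. A call takes as long as a camera call. They do not tell look-alikes from the thing itself.
- nets.silhouettes(picture, thing): "region" (384x512 bool, what is visible of it) and "box" ([centre column, centre row, width, height] in pixels, round what is visible of it).
- nets.tip_of(picture, thing): "centre" ([row, column] in pixels: a listed point, or the origin of a listed thing).
The state is a dict: "clock": time; "q": joint angles; "joint_vel": joint speeds; "effort": joint torques, N m; "position": TCP position; "eef_rot": TCP orientation; "ft_force": force on the tool from outside, world axes, zero at the start; "torque": the same for the moment, N m; "finger_gap": finger opening in m.
Only numpy, scipy, OpenCV 4.12 (cv2) and the standard library are available. Lean on these libraries where they do the work, as an engineer would, in place of code of your own. Each camera call takes 0.05 s, during which the arm holds its last target.

## Working session

There is one attempt and no reset: what is moved stays moved. The work goes in short steps, Python scripts to look and compute and a tool call to move; the robot and the scene stay as the last step left them, time stands still between calls to the robot, and variables do not carry over. Pictures are saved under pics/ and viewed, and the job is handed in when it is done.

Besides the shell and the picture viewer there is one more tool, called after "Emit:" by a JSON object that holds its "method" and its "body", one argument or row to a line. arm_command: Moves the arm, as the interface text tells. Its arguments: {"type":"object","properties":{"motion":{"type":"array"},"grip_force":{"type":"number"}},"required":["motion"]}

```bash
mkdir -p pics; ls; cat > h.py <<'E'
import numpy as np, cv2
from scipy.spatial.transform import Rotation as R
from cell import readout, optics, arm, nets
def camR(p):
    a=np.array(p["attitude"]); return a if a.shape==(3,3) else R.from_quat(a).as_matrix()
def save(p,n): cv2.imwrite(f"pics/{n}.png",p["pixels"][:,:,::-1])
def pts(p,mask=None):
    d=p["depth"]; K=np.array(p["mtx"]); v,u=np.nonzero((d>0)&(mask if mask is not None else True))
    z=d[v,u]; c=np.stack([(u-K[0,2])/K[0,0]*z,(v-K[1,2])/K[1,1]*z,z],1)
    return c@camR(p).T+np.array(p["position"]),v,u
def onplane(p,v,u,z):
    K=np.array(p["mtx"]); r=camR(p)@np.array([(u-K[0,2])/K[0,0],(v-K[1,2])/K[1,1],1]); o=np.array(p["position"])
    return o+r*(z-o[2])/r[2]
E
python3 - <<'E'
from h import *
s=readout.read_state(); print({k:np.round(v,3) for k,v in s.items()})
for n in["scene","side","wrist"]:
    p=optics.read_camera(n); save(p,n+"0"); print(n,p["position"],p["attitude"])
    for t in["box","module","lock_tab","flap_level","long_module"]:
        for f,k in((nets.silhouettes,"box"),(nets.tip_of,"centre")):
            try: print(t,[(np.round(x["confidence"],2),np.round(x[k])) for x in f(p,t)[:3]])
            except Exception as e: print(t,e)
print(readout.read_state()["clock"])
E
```

```text
pics
{'clock': np.float64(0.0), 'q': array([-0.037,  0.265,  1.605, -0.   ,  1.274, -0.037]), 'joint_vel': array([ 0.002,  0.001, -0.001,  0.002,  0.001, -0.   ]), 'effort': array([ 1.0000e-03, -5.1512e+01, -3.6731e+01, -0.0000e+00,  1.3000e-02,
        0.0000e+00]), 'position': array([0.674, 0.   , 0.23 ]), 'eef_rot': array([ 1.   ,  0.   , -0.001, -0.   ]), 'ft_force': array([-0.724,  0.015, -0.271]), 'torque': array([0.008, 0.009, 0.046]), 'finger_gap': np.float64(0.085)}
scene [1.04071749 0.55149792 0.60694871] [ 0.32117048  0.82522619 -0.43208462 -0.17074582]
box [(np.float64(0.8), array([281., 251., 118.,  99.])), (np.float64(0.71), array([385., 342.,  65.,  77.]))]
box [(np.float64(0.89), array([255., 278.]))]
module [(np.float64(0.7), array([184., 176.,  23.,   8.])), (np.float64(0.61), array([158., 164.,  25.,  14.])), (np.float64(0.49), array([211., 196.,  23.,  25.]))]
module [(np.float64(0.63), array([178., 180.])), (np.float64(0.62), array([197., 208.])), (np.float64(0.62), array([166., 156.]))]
lock_tab [(np.float64(0.42), array([299., 211.,  13.,  18.]))]
lock_tab [(np
[... 1165 characters left out ...]
187601e-04 1.51037631e-01]
box [(np.float64(0.8), array([158.,  69., 218., 137.]))]
box [(np.float64(0.68), array([ 61., 186.]))]
module [(np.float64(0.92), array([186., 261.,  23.,  48.])), (np.float64(0.77), array([191., 325.,  50.,  39.])), (np.float64(0.69), array([278., 335.,  54.,  22.]))]
module [(np.float64(0.98), array([260., 182.]))]
lock_tab [(np.float64(0.82), array([84., 98., 37., 20.]))]
lock_tab [(np.float64(0.94), array([100.,  80.]))]
flap_level [(np.float64(0.95), array([155.,  70., 213., 139.]))]
flap_level [(np.float64(0.73), array([ 52., 178.])), (np.float64(0.58), array([320., 190.]))]
long_module [(np.float64(0.46), array([ 10., 337.,  18.,  20.]))]
long_module []
1.65
```

```bash
python3 -c "
import cv2
a=[cv2.imread(f'pics/{n}0.png') for n in('scene','side')]
cv2.imwrite('pics/m0.png',cv2.resize(cv2.hconcat(a),(800,300)))"
```

```text
(no output)
```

View pics/scene0.png

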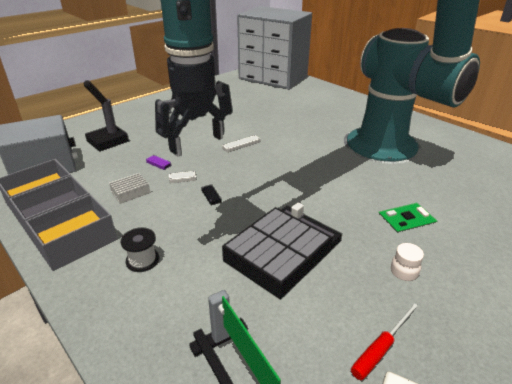

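View pics/side0.png

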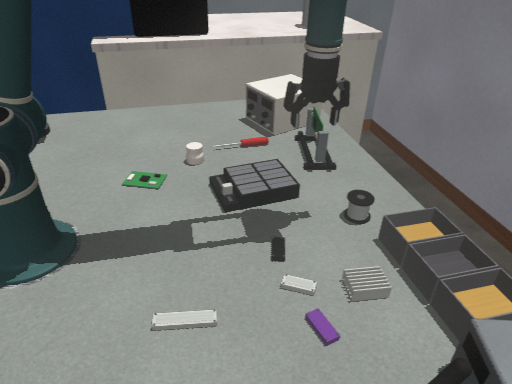

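View pics/wrist0.png

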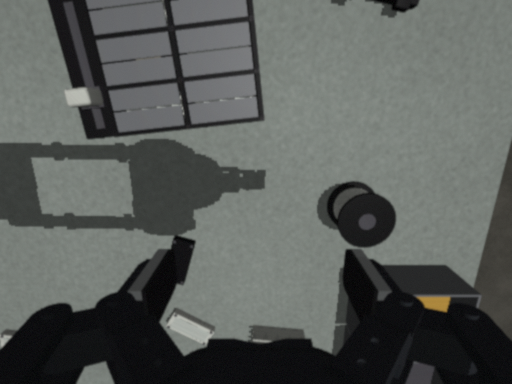

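```bash
cat > m.py <<'E'
from h import *
P={}
for n in["scene","side","wrist"]:
    p=optics.read_camera(n); P[n]=p
    X,v,u=pts(p)
    # box top z 0.037..0.05
    g=(X[:,0]>.4)&(X[:,0]<.85)&(X[:,1]>-.05)&(X[:,1]<.3)
    m=g&(X[:,2]>.036)&(X[:,2]<.049)
    def big(m):
        M=np.zeros(p["depth"].shape,np.uint8); M[v[m],u[m]]=1
        k,l,st,_=cv2.connectedComponentsWithStats(M)
        if k<2: return None
        i=1+np.argmax(st[1:,4]); return m&(l[v,u]==i)
    b=big(m)
    if b is not None:
        r=cv2.minAreaRect(X[b][:,:2].astype(np.float32)*1000); print(n,"box",b.sum(),r,np.median(X[b][:,2]))
    t=g&(X[:,2]>.052)&(X[:,2]<.062); t=big(t)
    if t is not None: print(n,"tab",t.sum(),X[t].mean(0), np.ptp(X[t],axis=0))
    # module
    px=p["pixels"][v,u].astype(int)
    m=(X[:,0]>.4)&(X[:,0]<.9)&(X[:,1]<0)&(X[:,1]>-.4)&(X[:,2]>.007)&(X[:,2]<.02)&(px.min(1)>120)
    M=np.zeros(p["depth"].shape,np.uint8); M[v[m],u[m]]=1
    k,l,st,_=cv2.connectedComponentsWithStats(M)
    for i in range(1,k):
        if st[i,4]>25:
            q=m&(l[v,u]==i); print(n,"mod?",st[i],cv2.minAreaRect(X[q][:,:2].astype(np.float32)*1000),np.median(X[q][:,2]))
    bench=(X[:,0]>.4)&(X[:,0]<.9)&(abs(X[:,1])<.4)&(abs(X[:,2])<.008); print("bench z",np.median(X[bench][:,2]))
E
python3 m.py
```

```text
scene box 4670 ((570.2511596679688, 127.69630432128906), (206.6435089111328, 154.86436462402344), 6.211888313293457) 0.044622396801129616
scene tab 313 [ 0.80222932 -0.0336541   0.06035287] [0.06819628 0.03454902 0.00598201]
scene mod? [169 171  27  11 216] ((566.8074951171875, -247.57733154296875), (34.51544189453125, 68.9209976196289), 57.069278717041016) 0.014061362291987345
scene mod? [111 189   9  13  26] ((739.8333740234375, -286.0287780761719), (60.93934631347656, 2.554806709289551), 84.30802154541016) 0.012163730849053866
scene mod? [129 260  13   7  48] ((822.58203125, -41.70200729370117), (6.40179967880249, 31.433664321899414), 24.079288482666016) 0.01351059069734556
bench z 0.0012056094637138415
side box 1921 ((586.0850830078125, 130.33216857910156), (173.1840057373047, 157.6986083984375), 5.885120868682861) 0.04415086143284308
side tab 129 [ 0.79922471 -0.03496017  0.06049314] [0.06633661 0.03429798 0.00522026]
side mod? [281 274  35  18 377] ((566.7247924804688, -247.9534454345703), (31.504148483276367, 70.12944793701172), 58.74488830566406) 0.013920311048419842
bench z 0.0008152737160590506
wrist box 20353 ((588.37255859375, 119.91987609863281), (171.52362060546875, 134.7576904296875), 6.124575614929199) 0.04259005346867145
wrist tab 1258 [ 0.80027933 -0.03571494  0.05907382] [0.06661339 0.03229587 0.00850603]
wrist mod? [166 313  49  32 708] ((568.320556640625, -248.98236083984375), (30.99711799621582, 69.27522277832031), 57.687801361083984) 0.012307799654488721
bench z -0.0008140438861770627
```

```bash
cat >> m.py <<'E'
    yaw=np.radians(6.0); c=np.array([.586,.130]); Rm=np.array([[np.cos(yaw),np.sin(yaw)],[-np.sin(yaw),np.cos(yaw)]])
    L=(X[:,:2]-c)@Rm.T*1000
    s=(abs(L[:,0])<100)&(abs(L[:,1])<90)&(X[:,2]>.040)&(X[:,2]<.047)
    a=s&(abs(L[:,1])<60); print(n,"xr",np.percentile(L[a,0],[.5,99.5]),"edges by y", [ [np.round(np.percentile(L[s&(abs(L[:,1]-y)<8),0],[1,99]),1)] for y in(-50,0,50)])
    print("yr", [ [np.round(np.percentile(L[s&(abs(L[:,0]-x)<8),1],[1,99]),1)] for x in(-65,-40,0,40,65)])
    t=(L[:,0]<-85)&(L[:,0]>-135)&(abs(L[:,1])<100)&(X[:,2]>.05)&(X[:,2]<.064); print("tab",t.sum(),np.percentile(L[t],[2,50,98],axis=0).round(1),np.median(X[t][:,2]))
E
python3 m.py | grep -E "xr|yr|tab"
```

```text
scene tab 314 [ 0.80256168 -0.03376784  0.06031709] [0.06727576 0.03309784 0.00731421]
scene xr [-92.1008284   86.88468804] edges by y [[array([-82.3,  86.5])], [array([-82.9,  86.3])], [array([-83.2,  86.3])]]
yr [[array([-74.1,  75.5])], [array([-73.9,  75.8])], [array([-74.9,  75.7])], [array([-74.5,  75.5])], [array([-74.1,  75.9])]]
tab 81 [[-118.4  -38.7]
side tab 132 [ 0.7992227  -0.03514372  0.06050337] [0.0682086  0.03259086 0.00504486]
side xr [-86.0641896   84.89584811] edges by y [[array([-84.9,  82.6])], [array([-83.5,  83.4])], [array([-84.8,  83.6])]]
yr [[array([-77.7,  74.9])], [array([-75.3,  74.9])], [array([-75.9,  77.1])], [array([-75.8,  74.2])], [array([-76.5,  73.6])]]
tab 52 [[-120.6  -40.8]
wrist tab 1258 [ 0.80042317 -0.03570853  0.05911364] [0.06658581 0.03216253 0.00927256]
wrist xr [-83.85083433  86.19888181] edges by y [[array([-82.2,  85.8])], [array([-82.1,  85.5])], [array([-83.6,  46. ])]]
yr [[array([-76.2,  54.2])], [array([-76. ,  51.4])], [array([-76.2,  46.7])], [array([-75.9,  43.1])], [array([-76.1,  40.6])]]
tab 470 [[-117.2  -41.2]
```

Emit:
{"method": "arm_command", "body": {
  "motion": [
    {"turn":[0,0,-6],"linear":[0,0,0.04],"claw":0},
    {"turn":[0,0,0],"linear":[-0.016,-0.045,0.04],"claw":0},
    {"turn":[0,0,0],"linear":[-0.015,-0.0445,0.045],"claw":0},
    {"turn":[0,0,0],"linear":[0,0,0.04],"claw":0},
    {"turn":[0,0,0],"linear":[0,0,0],"claw":0}
  ],
  "grip_force": 40
}}

```text
clock: 2.58
position: [0.6317, 0.0843, 0.064]
eef_rot: [0.999, 0.053, -0.004, 0.0]
ft_force: [0.1, -0.1, -0.1]
finger_gap: -0.0002
```

Emit:
{"method": "arm_command", "body": {
  "motion": [
    {"turn":[0,0,0],"linear":[0.002,-0.0015,0.018],"claw":0},
    {"turn":[0,0,0],"linear":[0,0,0.015],"claw":0},
    {"turn":[0,0,0],"linear":[0,0,0.009],"claw":0},
    {"turn":[0,0,0],"linear":[0,0,0.003],"claw":0},
    {"turn":[0,0,0],"linear":[0,0,0.003],"claw":0}
  ]
}}

```text
clock: 3.2
position: [0.6377, 0.0856, 0.0203]
eef_rot: [0.999, 0.052, 0.0, -0.0]
ft_force: [0.0, 0.3, 1.2]
finger_gap: -0.0002
```

Emit:
{"method": "arm_command", "body": {
  "motion": [
    {"turn":[0,0,0],"linear":[-0.003,0,0.001],"claw":0},
    {"turn":[0,0,0],"linear":[0,0,0],"claw":0}
  ]
}}

```text
clock: 3.45
position: [0.6346, 0.0855, 0.0191]
eef_rot: [0.999, 0.052, 0.0, 0.0]
ft_force: [2.6, -0.0, -0.8]
finger_gap: 0.0001
```

Emit:
{"method": "arm_command", "body": {
  "motion": [
    {"turn":[0,0,0],"linear":[0,0,0.003],"claw":0},
    {"turn":[0,0,0],"linear":[0,0,0],"claw":0}
  ]
}}

```text
clock: 3.7
position: [0.6347, 0.0855, 0.019]
eef_rot: [0.999, 0.052, 0.0, 0.0]
ft_force: [-5.7, -1.2, 16.9]
finger_gap: 0.0004
```

Emit:
{"method": "arm_command", "body": {
  "motion": [
    {"turn":[0,0,0],"linear":[0,0,-0.042],"claw":0},
    {"turn":[0,0,0],"linear":[-0.042,0,0],"claw":0},
    {"turn":[0,0,0],"linear":[-0.042,0,0],"claw":0},
    {"turn":[0,0,0],"linear":[0,0,0],"claw":0}
  ]
}}

```text
clock: 4.2
position: [0.5456, 0.0763, 0.0564]
eef_rot: [0.999, 0.052, -0.003, 0.0]
ft_force: [-0.0, 0.5, 0.6]
finger_gap: -0.0003
```

Emit:
{"method": "arm_command", "body": {
  "motion": [
    {"turn":[0,0,0],"linear":[0.002,0,0.017],"claw":0},
    {"turn":[0,0,0],"linear":[0,0,0.014],"claw":0},
    {"turn":[0,0,0],"linear":[0,0,0.007],"claw":0},
    {"turn":[0,0,0],"linear":[0,0,0.002],"claw":0},
    {"turn":[0,0,0],"linear":[0,0,0.001],"claw":0}
  ]
}}

```text
clock: 4.82
position: [0.5533, 0.0769, 0.0189]
eef_rot: [0.999, 0.052, -0.001, 0.0]
ft_force: [-9.3, -1.3, 26.0]
finger_gap: 0.0001
```

Emit:
{"method": "arm_command", "body": {
  "motion": [
    {"turn":[0,0,0],"linear":[0,0,-0.042],"claw":0},
    {"turn":[0,0,0],"linear":[-0.001,-0.049,0],"claw":0},
    {"turn":[0,0,0],"linear":[0,0,0],"claw":0},
    {"turn":[0,0,0],"linear":[0,0,0.016],"claw":0},
    {"turn":[0,0,0],"linear":[0,0,0.014],"claw":0}
  ]
}}

```text
clock: 5.45
position: [0.5466, 0.1248, 0.0274]
eef_rot: [0.999, 0.052, -0.0, 0.0]
ft_force: [-0.3, 0.3, 3.6]
finger_gap: -0.0001
```

Emit:
{"method": "arm_command", "body": {
  "motion": [
    {"turn":[0,0,0],"linear":[0,0,0.006],"claw":0},
    {"turn":[0,0,0],"linear":[0,0,0.002],"claw":0},
    {"turn":[0,0,0],"linear":[0,0,0.001],"claw":0},
    {"turn":[0,0,0],"linear":[0,0,0],"claw":0}
  ]
}}

```text
clock: 5.95
position: [0.5459, 0.1252, 0.0195]
eef_rot: [0.999, 0.052, -0.001, 0.0]
ft_force: [-1.6, -2.0, -1.7]
finger_gap: 0.0001
```

Emit:
{"method": "arm_command", "body": {
  "motion": [
    {"turn":[0,0,0],"linear":[0,0,0.002],"claw":0},
    {"turn":[0,0,0],"linear":[0,0,0.001],"claw":0},
    {"turn":[0,0,0],"linear":[0,0,0],"claw":0}
  ]
}}

```text
clock: 6.32
position: [0.5473, 0.1257, 0.0174]
eef_rot: [0.999, 0.052, 0.001, -0.0]
ft_force: [0.2, -0.5, 1.7]
finger_gap: -0.0
```

Emit:
{"method": "arm_command", "body": {
  "motion": [
    {"turn":[0,0,0],"linear":[0,0,0.003],"claw":0},
    {"turn":[0,0,0],"linear":[0,0,0.003],"claw":0},
    {"turn":[0,0,0],"linear":[0,0,0],"claw":0}
  ]
}}

```text
clock: 6.7
position: [0.5468, 0.1256, 0.0107]
eef_rot: [0.999, 0.052, 0.0, -0.0]
ft_force: [1.6, 0.2, -0.0]
finger_gap: -0.0001
```

Cell 2 (front middle) is empty; down to its floor.

Emit:
{"method": "arm_command", "body": {
  "motion": [
    {"turn":[0,0,0],"linear":[0,0,0.003],"claw":0},
    {"turn":[0,0,0],"linear":[0,0,0.002],"claw":0},
    {"turn":[0,0,0],"linear":[0,0,0.002],"claw":0},
    {"turn":[0,0,0],"linear":[0,0,0.001],"claw":0},
    {"turn":[0,0,0],"linear":[0,0,0],"claw":0}
  ]
}}

```text
clock: 7.32
position: [0.5468, 0.1255, 0.006]
eef_rot: [0.999, 0.052, -0.0, 0.0]
ft_force: [-8.7, -2.6, 22.9]
finger_gap: -0.0001
```

Emit:
{"method": "arm_command", "body": {
  "motion": [
    {"turn":[0,0,0],"linear":[0,0,-0.06],"claw":0},
    {"turn":[0,0,-10.4],"linear":[0,0,-0.06],"claw":0},
    {"turn":[0,0,-10.4],"linear":[0,0,0],"claw":0.055},
    {"turn":[0,0,-10.4],"linear":[0,0,0],"claw":0.055},
    {"turn":[0,0,-10.4],"linear":[0,0,0],"claw":0.055}
  ]
}}

```text
clock: 7.95
position: [0.5463, 0.1255, 0.1229]
eef_rot: [0.914, 0.406, -0.0, -0.0]
ft_force: [-0.3, 0.5, -0.4]
finger_gap: 0.0539
```

Emit:
{"method": "arm_command", "body": {
  "motion": [
    {"turn":[0,0,-10.4],"linear":[0,0,0],"claw":0.055},
    {"turn":[0,0,0],"linear":[-0.043,0.03,0],"claw":0.055},
    {"turn":[0,0,0],"linear":[-0.043,0.03,0],"claw":0.055},
    {"turn":[0,0,0],"linear":[-0.043,0.03,0],"claw":0.055},
    {"turn":[0,0,0],"linear":[-0.043,0.03,0],"claw":0.055}
  ]
}}

```text
clock: 8.57
position: [0.5569, -0.0854, 0.1227]
eef_rot: [0.875, 0.485, -0.0, -0.0]
ft_force: [0.9, -0.0, 0.3]
finger_gap: 0.0549
```

Emit:
{"method": "arm_command", "body": {
  "motion": [
    {"turn":[0,0,0],"linear":[-0.043,0.03,0],"claw":0.055},
    {"turn":[0,0,0],"linear":[-0.043,0.03,0],"claw":0.055},
    {"turn":[0,0,0],"linear":[-0.043,0.03,0],"claw":0.055},
    {"turn":[0,0,0],"linear":[0,0,0],"claw":0.055}
  ]
}}

```text
clock: 9.07
position: [0.565, -0.2445, 0.1227]
eef_rot: [0.876, 0.483, -0.0, 0.0]
ft_force: [0.2, -0.5, 0.4]
finger_gap: 0.0554
```

```bash
python3 - <<'E'
from h import *
for n in ["wrist","side"]:
    p=optics.read_camera(n); save(p,n+"1")
    X,v,u=pts(p); px=p["pixels"][v,u].astype(int)
    for nm,c in(("mod",px.min(1)>120),("dark",px.max(1)<45)):
        m=c&(X[:,2]>.007)&(X[:,2]<.02)&(X[:,0]>.48)&(X[:,0]<.7)&(X[:,1]>-.35)&(X[:,1]<-.05)
        M=np.zeros(p["depth"].shape,np.uint8); M[v[m],u[m]]=1
        k,l,st,_=cv2.connectedComponentsWithStats(M)
        for i in range(1,k):
            if st[i,4]>60:
                q=m&(l[v,u]==i); print(n,nm,st[i],cv2.minAreaRect(X[q][:,:2].astype(np.float32)*1000),np.median(X[q][:,2]))
print(readout.read_state())
E
```

```text
wrist mod [ 241  179   33   56 1687] ((574.9397583007812, -253.2890625), (29.905963897705078, 54.663185119628906), 58.62413787841797) 0.012386227857189291
wrist dark [ 322   95   86   53 2724] ((558.9926147460938, -133.60812377929688), (69.67234802246094, 28.44864845275879), 72.62953186035156) 0.012402009280993581
side mod [286 276  30  17 306] ((571.8274536132812, -251.37559509277344), (31.146957397460938, 57.65121078491211), 58.1437873840332) 0.013921126680766505
{'clock': 9.175, 'q': array([-4.44384817e-01,  2.39555386e-01,  1.84440206e+00,  5.59598040e-04,
        1.05936063e+00, -1.45529814e+00]), 'joint_vel': array([ 0.03096074, -0.01102747,  0.01573721,  0.0022479 ,  0.00335784,
        0.00050226]), 'effort': array([-1.07748896e+00, -4.68180728e+01, -3.40898752e+01, -9.97348898e-02,
       -7.44406879e-02, -1.44568316e-02]), 'position': array([ 0.56466183, -0.24109628,  0.12229335]), 'eef_rot': array([ 8.75019498e-01,  4.84086846e-01, -3.03584563e-04, -8.43555716e-04]), 'ft_force': array([ 0.37657326,  0.3024981 , -0.17761799]), 'torque': array([0.03027383, 0.061686  , 0.01732351]), 'finger_gap': 0.05474664121529909}
```

View pics/wrist1.png

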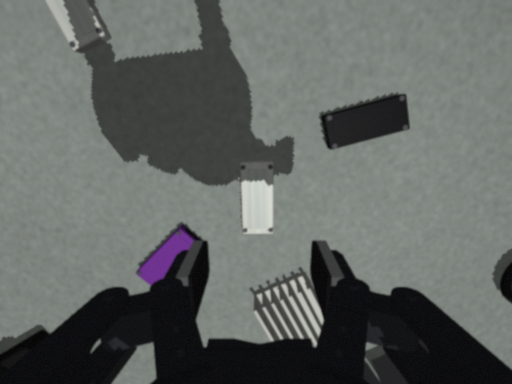

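View pics/side1.png

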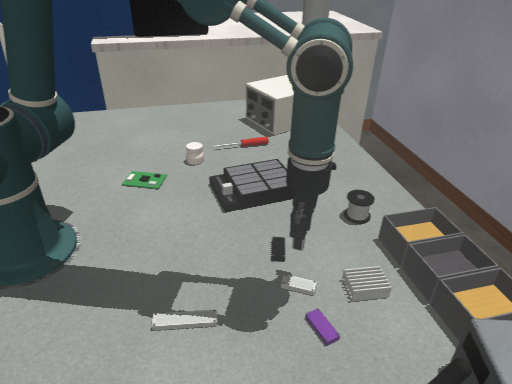

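Emit:
{"method": "arm_command", "body": {
  "motion": [
    {"turn":[0,0,0],"linear":[-0.002,0.005,0.045],"claw":0.055},
    {"turn":[0,0,0],"linear":[0,0,0.04],"claw":0.055},
    {"turn":[0,0,0],"linear":[0,0,0.02],"claw":0.055},
    {"turn":[0,0,0],"linear":[0,0,0.008],"claw":0.055},
    {"turn":[0,0,0],"linear":[0,0,0.003],"claw":0.055}
  ]
}}

```text
clock: 9.8
position: [0.5693, -0.2451, 0.0077]
eef_rot: [0.874, 0.485, 0.0, 0.0]
ft_force: [0.5, 0.9, -1.0]
finger_gap: 0.0552
```

```bash
python3 - <<'E'
from h import *
p=optics.read_camera("wrist"); save(p,"wrist2")
s=readout.read_state(); print(s["position"],s["ft_force"])
E
```

```text
[ 0.56941193 -0.24536345  0.00777567] [-0.50060418 -0.22986823 -0.08419716]
```

View pics/wrist2.png

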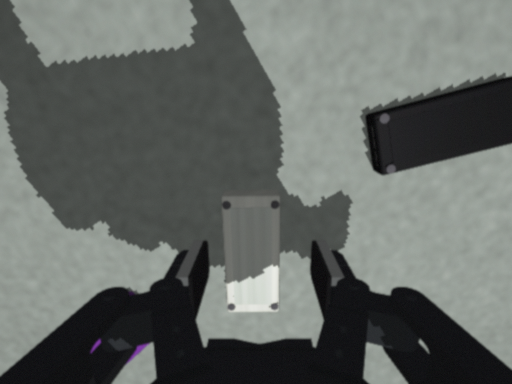

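Emit:
{"method": "arm_command", "body": {
  "motion": [
    {"turn":[0,0,0],"linear":[-0.003,0,0.003],"claw":0.055},
    {"turn":[0,0,0],"linear":[0,0,0],"claw":0.02},
    {"turn":[0,0,0],"linear":[0,0,0],"claw":0.02},
    {"turn":[0,0,0],"linear":[0,0,0],"claw":0.02}
  ],
  "grip_force": 40
}}

```text
clock: 10.35
position: [0.5676, -0.2484, 0.005]
eef_rot: [0.875, 0.485, 0.0, 0.001]
ft_force: [-0.5, -0.8, 4.4]
finger_gap: 0.0289
```

Emit:
{"method": "arm_command", "body": {
  "motion": [
    {"turn":[0,0,0],"linear":[0,0,-0.03],"claw":0.02},
    {"turn":[0,0,0],"linear":[0,0,-0.05],"claw":0.02},
    {"turn":[0,0,-9.5],"linear":[0,0,-0.03],"claw":0.02},
    {"turn":[0,0,-9.5],"linear":[0,0,0],"claw":0.02},
    {"turn":[0,0,-9.5],"linear":[0,0,0],"claw":0.02}
  ]
}}

```text
clock: 10.98
position: [0.5668, -0.2478, 0.1143]
eef_rot: [0.726, 0.687, 0.0, 0.0]
ft_force: [-0.8, -0.3, -0.5]
finger_gap: 0.0285
```

```bash
python3 - <<'E'
from h import *
p=optics.read_camera("wrist"); save(p,"wrist3")
s=readout.read_state(); print(s["position"],s["ft_force"],s["finger_gap"])
E
```

```text
[ 0.5665034  -0.24765041  0.11380122] [ 0.12094557  0.42283317 -1.27107219] 0.02853891571866164
```

View pics/wrist3.png

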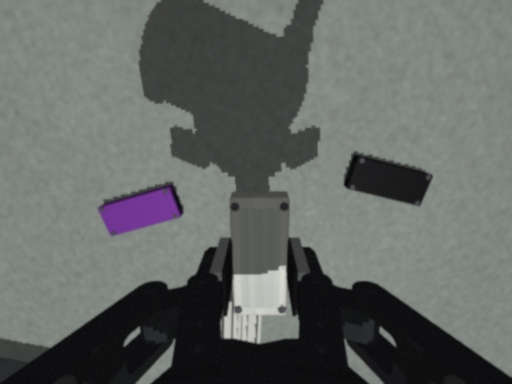

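```bash
cat > held.py <<'E'
from h import *
p=optics.read_camera("wrist"); s=readout.read_state()
X,v,u=pts(p); T=R.from_quat(s["eef_rot"]).as_matrix(); L=(X-np.array(s["position"]))@T*1000
m=(abs(L[:,0])<13)&(abs(L[:,1])<60)&(L[:,2]>-25)&(L[:,2]<5)&(v>150)
print(m.sum(),np.percentile(L[m],[0.5,50,99.5],axis=0).round(1))
for y in range(-40,45,8):
    k=m&(abs(L[:,1]-y)<4); print(y,k.sum(),np.median(L[k,2]) if k.any() else None)
print(s["clock"],np.array(s["position"]).round(4))
E
python3 held.py
```

```text
6124 [[-12.9 -34.   -9.2]
 [ -0.   -4.5  -7.6]
 [ 12.9  35.4   2.4]]
-40 0 None
-32 902 -6.9771899699734545
-24 771 -7.74079544795525
-16 735 -7.693482207567152
-8 698 -7.696637516640366
0 678 -7.717022896989942
8 631 -7.703799630705776
16 605 -7.643551249565219
24 580 -7.717356748446116
32 512 -7.559688674030294
40 12 -6.519821882763008
11.075 [ 0.5665 -0.2476  0.1136]
```

Emit:
{"method": "arm_command", "body": {
  "motion": [
    {"turn":[0,0,-9.5],"linear":[0,0,0],"claw":0.02},
    {"turn":[0,0,0],"linear":[0.05,0.0026,0],"claw":0.02},
    {"turn":[0,0,0],"linear":[0.055,0.0026,0],"claw":0.02},
    {"turn":[0,0,0],"linear":[0.055,0.0026,0],"claw":0.02},
    {"turn":[0,0,0],"linear":[0.055,0.0026,0],"claw":0.02}
  ]
}}

```text
clock: 11.7
position: [0.5541, -0.0314, 0.1136]
eef_rot: [0.671, 0.742, -0.0, -0.0]
ft_force: [1.3, 0.4, -0.8]
finger_gap: 0.0286
```

Emit:
{"method": "arm_command", "body": {
  "motion": [
    {"turn":[0,0,0],"linear":[0.055,0.0026,0],"claw":0.02},
    {"turn":[0,0,0],"linear":[0.055,0.0026,0],"claw":0.02},
    {"turn":[0,0,0],"linear":[0.0486,0.0026,0],"claw":0.02},
    {"turn":[0,0,0],"linear":[0,0,0.01],"claw":0.02},
    {"turn":[0,0,0],"linear":[0,0,0],"claw":0.02}
  ]
}}

```text
clock: 12.32
position: [0.5445, 0.1253, 0.1025]
eef_rot: [0.669, 0.743, -0.001, -0.001]
ft_force: [-0.4, 0.1, -0.4]
finger_gap: 0.0289
```

```bash
python3 - <<'E'
from h import *
for n in("wrist","scene"):
    p=optics.read_camera(n); save(p,n+"4")
s=readout.read_state(); print(s["position"],s["ft_force"],s["finger_gap"])
E
```

```text
[0.54553612 0.12446154 0.10339948] [-0.74146657 -0.19172378 -1.99812062] 0.028408579804431146
```

View pics/wrist4.png

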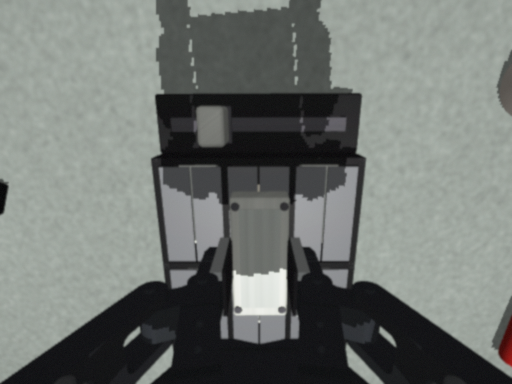

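Emit:
{"method": "arm_command", "body": {
  "motion": [
    {"turn":[0,0,0],"linear":[0,0,0.03],"claw":0.02},
    {"turn":[0,0,0],"linear":[0,0,0.015],"claw":0.02},
    {"turn":[0,0,0],"linear":[0,0,0.006],"claw":0.02},
    {"turn":[0,0,0],"linear":[0,0,0.003],"claw":0.02},
    {"turn":[0,0,0],"linear":[0,0,0],"claw":0.02}
  ]
}}

```text
clock: 13.05
position: [0.5465, 0.1255, 0.0505]
eef_rot: [0.669, 0.743, 0.0, 0.0]
ft_force: [-0.1, -0.5, -1.4]
finger_gap: 0.0285
```

Emit:
{"method": "arm_command", "body": {
  "motion": [
    {"turn":[0,0,0],"linear":[0,0,0.002],"claw":0.02},
    {"turn":[0,0,0],"linear":[0,0,0],"claw":0.02}
  ]
}}

```text
clock: 13.3
position: [0.5464, 0.1257, 0.0485]
eef_rot: [0.669, 0.743, 0.0, 0.0]
ft_force: [0.6, -0.4, -0.7]
finger_gap: 0.0286
```

Emit:
{"method": "arm_command", "body": {
  "motion": [
    {"turn":[0,0,0],"linear":[0,0,0.002],"claw":0.02},
    {"turn":[0,0,0],"linear":[0,0,0.001],"claw":0.02},
    {"turn":[0,0,0],"linear":[0,0,0],"claw":0.02}
  ]
}}

```text
clock: 13.68
position: [0.5466, 0.1256, 0.0455]
eef_rot: [0.669, 0.743, 0.0, 0.0]
ft_force: [-0.5, -1.0, 3.1]
finger_gap: 0.0289
```

Emit:
{"method": "arm_command", "body": {
  "motion": [
    {"turn":[0,0,0],"linear":[0,0,0],"claw":0.035},
    {"turn":[0,0,0],"linear":[0,0,0],"claw":0.045},
    {"turn":[0,0,0],"linear":[0,0,-0.01],"claw":0.05},
    {"turn":[0,0,0],"linear":[0,0,-0.03],"claw":0.05},
    {"turn":[0,0,0],"linear":[0,0,-0.02],"claw":0.05}
  ]
}}

```text
clock: 14.3
position: [0.5466, 0.1257, 0.1068]
eef_rot: [0.669, 0.743, 0.001, 0.0]
ft_force: [0.1, 0.1, -0.3]
finger_gap: 0.0499
```

```bash
python3 - <<'E'
from h import *
p=optics.read_camera("wrist"); save(p,"wrist5")
s=readout.read_state(); X,v,u=pts(p); px=p["pixels"][v,u]
c=np.array([.5872,.1302]); y=np.radians(6); Rm=np.array([[np.cos(y),np.sin(y)],[-np.sin(y),np.cos(y)]])
L=(X[:,:2]-c)@Rm.T*1000
m=(abs(L[:,1])<21)&(L[:,0]>-82)&(L[:,0]<0)&(X[:,2]>.046)&(X[:,2]<.062)
print(m.sum(),cv2.minAreaRect(L[m].astype(np.float32)),X[m][:,2].mean())
A=np.c_[L[m]/1000,np.ones(m.sum())]; print(np.linalg.lstsq(A,X[m][:,2],rcond=None)[0])
print(s["position"],s["clock"])
E
```

```text
3809 ((-40.08509826660156, -0.28487682342529297), (69.67047882080078, 30.059600830078125), 0.06867130845785141) 0.05573717110758196
[ 0.01140638 -0.0010246   0.05622588]
[0.54845696 0.12609872 0.10964074] 14.35
```

View pics/wrist5.png

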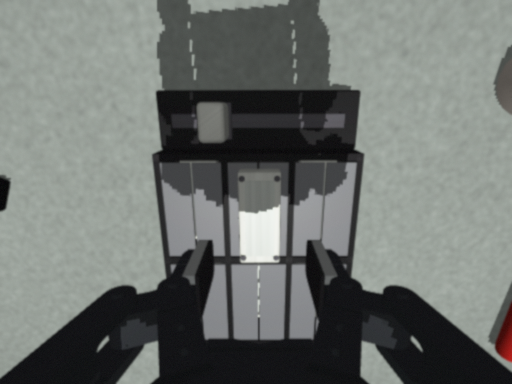

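Emit:
{"method": "arm_command", "body": {
  "motion": [
    {"turn":[0,0,10],"linear":[0,0,0],"claw":0},
    {"turn":[0,0,10],"linear":[0,0,0],"claw":0},
    {"turn":[0,0,10],"linear":[0,0,0],"claw":0},
    {"turn":[0,0,10],"linear":[0,0,0],"claw":0},
    {"turn":[0,0,10],"linear":[0,0,0],"claw":0}
  ]
}}

```text
clock: 14.98
position: [0.5459, 0.1256, 0.1049]
eef_rot: [0.922, 0.388, -0.0, -0.0]
ft_force: [1.0, -0.3, -0.1]
finger_gap: 0.0002
```

Emit:
{"method": "arm_command", "body": {
  "motion": [
    {"turn":[0,0,10],"linear":[0,0,0],"claw":0},
    {"turn":[0,0,10],"linear":[0,0,0],"claw":0},
    {"turn":[0,0,10],"linear":[0,0,0],"claw":0},
    {"turn":[0,0,10],"linear":[0,0,0.02],"claw":0},
    {"turn":[0,0,0],"linear":[0,0,0.015],"claw":0}
  ]
}}

```text
clock: 15.6
position: [0.5457, 0.1255, 0.0693]
eef_rot: [0.999, 0.053, -0.0, 0.0]
ft_force: [-0.2, -0.2, -0.1]
finger_gap: -0.0004
```

Emit:
{"method": "arm_command", "body": {
  "motion": [
    {"turn":[0,0,0],"linear":[0.0015,0,0.009],"claw":0},
    {"turn":[0,0,0],"linear":[0,0,0.003],"claw":0},
    {"turn":[0,0,0],"linear":[0,0,0.004],"claw":0},
    {"turn":[0,0,0],"linear":[0,0,0.004],"claw":0},
    {"turn":[0,0,0],"linear":[0,0,0.004],"claw":0}
  ]
}}

```text
clock: 16.23
position: [0.5485, 0.1258, 0.0467]
eef_rot: [0.999, 0.052, 0.001, -0.0]
ft_force: [-0.4, -1.1, 3.0]
finger_gap: 0.0003
```

Emit:
{"method": "arm_command", "body": {
  "motion": [
    {"turn":[0,0,0],"linear":[0,0,0.004],"claw":0},
    {"turn":[0,0,0],"linear":[0,0,0.004],"claw":0},
    {"turn":[0,0,0],"linear":[0,0,0.004],"claw":0},
    {"turn":[0,0,0],"linear":[0,0,0.004],"claw":0},
    {"turn":[0,0,0],"linear":[0,0,0.003],"claw":0}
  ]
}}

```text
clock: 16.85
position: [0.5474, 0.1257, 0.0269]
eef_rot: [0.999, 0.052, -0.0, 0.0]
ft_force: [0.8, -0.5, 2.9]
finger_gap: 0.0004
```

Emit:
{"method": "arm_command", "body": {
  "motion": [
    {"turn":[0,0,0],"linear":[0,0,0.003],"claw":0},
    {"turn":[0,0,0],"linear":[0,0,0.002],"claw":0},
    {"turn":[0,0,0],"linear":[0,0,0.001],"claw":0},
    {"turn":[0,0,0],"linear":[0,0,0.001],"claw":0},
    {"turn":[0,0,0],"linear":[0,0,0],"claw":0}
  ]
}}

```text
clock: 17.48
position: [0.5475, 0.1258, 0.0199]
eef_rot: [0.999, 0.052, 0.0, -0.0]
ft_force: [0.6, -1.1, 1.4]
finger_gap: 0.0002
```

Emit:
{"method": "arm_command", "body": {
  "motion": [
    {"turn":[0,0,0],"linear":[0,0,0.001],"claw":0},
    {"turn":[0,0,0],"linear":[0,0,0.001],"claw":0},
    {"turn":[0,0,0],"linear":[0,0,0.001],"claw":0},
    {"turn":[0,0,0],"linear":[0,0,0],"claw":0}
  ]
}}

```text
clock: 17.98
position: [0.5475, 0.1257, 0.019]
eef_rot: [0.999, 0.052, -0.0, 0.0]
ft_force: [-4.4, -0.9, 15.2]
finger_gap: -0.0
```

Emit:
{"method": "arm_command", "body": {
  "motion": [
    {"turn":[0,0,0],"linear":[0,0,-0.06],"claw":0},
    {"turn":[0,0,0],"linear":[0,0,-0.03],"claw":0},
    {"turn":[0,0,0],"linear":[-0.036,0.031,0],"claw":0},
    {"turn":[0,0,0],"linear":[-0.036,0.032,0],"claw":0},
    {"turn":[0,0,0],"linear":[0,0,0],"claw":0}
  ]
}}

```text
clock: 18.6
position: [0.4791, 0.054, 0.1058]
eef_rot: [0.999, 0.051, -0.002, 0.0]
ft_force: [-0.2, 0.1, -0.2]
finger_gap: 0.0006
```

```bash
cat > lk.py <<'E'
from h import *
import sys
c=np.array([.5872,.1302]); y=np.radians(6); Rm=np.array([[np.cos(y),np.sin(y)],[-np.sin(y),np.cos(y)]])
for n in("wrist","scene"):
    p=optics.read_camera(n); save(p,n+sys.argv[1]); X,v,u=pts(p); L=(X[:,:2]-c)@Rm.T*1000
    m=(L[:,0]>-126)&(L[:,0]<-92)&(abs(L[:,1])<76)&(X[:,2]>.053)&(X[:,2]<.061)
    print(n,m.sum(),np.percentile(L[m],[2,50,98],axis=0).round(1))
    for i in range(3):
        k=(abs(L[:,0]+41)<34)&(abs(L[:,1]-49*(i-1))<18)&(X[:,2]>.01)&(X[:,2]<.07); print(" flap z",np.percentile(X[k][:,2],[5,50,95]).round(4) if k.any() else None)
s=readout.read_state(); print(s["position"],(Rm@(s["position"][:2]-c)*1000).round(1),s["clock"])
E
python3 lk.py 6
```

```text
wrist 894 [[-119.1  -40.5]
 [-107.4  -31.8]
 [ -95.2  -23.9]]
 flap z [0.0411 0.0426 0.0437]
 flap z [0.0407 0.0426 0.0437]
 flap z [0.0411 0.0426 0.0438]
scene 70 [[-120.2  -39.4]
 [-104.6  -28.9]
 [ -94.7  -22. ]]
 flap z [0.0433 0.0448 0.0464]
 flap z [0.0431 0.0447 0.0463]
 flap z [0.043  0.0447 0.0462]
[0.4823719  0.05540229 0.10694425] [-112.1  -63.4] 18.7
```

View pics/wrist6.png

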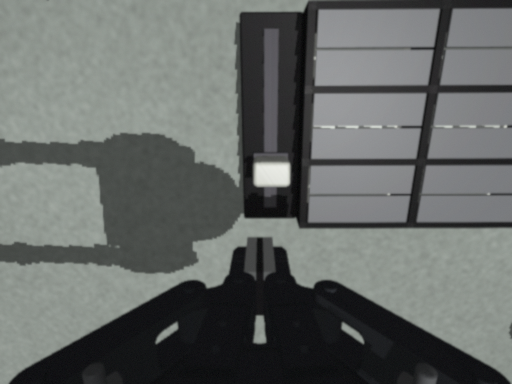

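View pics/scene6.png

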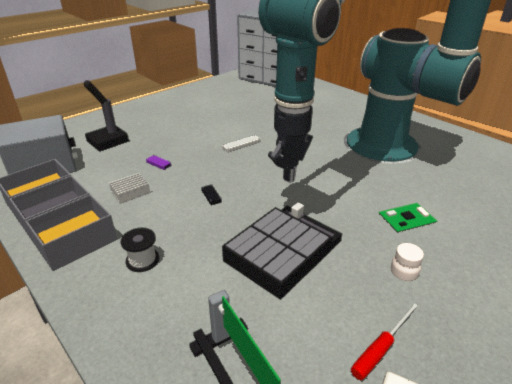

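Emit:
{"method": "arm_command", "body": {
  "motion": [
    {"turn":[0,0,0],"linear":[0,0,0.04],"claw":0},
    {"turn":[0,0,0],"linear":[0,0,0.027],"claw":0},
    {"turn":[0,0,0],"linear":[0,-0.006,0],"claw":0},
    {"turn":[0,0,0],"linear":[0,-0.008,0],"claw":0},
    {"turn":[0,0,0],"linear":[0,-0.008,0],"claw":0}
  ]
}}

```text
clock: 19.32
position: [0.4815, 0.0782, 0.0413]
eef_rot: [0.999, 0.053, 0.001, 0.0]
ft_force: [-0.9, -1.3, -0.2]
finger_gap: -0.0002
```

Emit:
{"method": "arm_command", "body": {
  "motion": [
    {"turn":[0,0,0],"linear":[0,-0.01,0],"claw":0},
    {"turn":[0,0,0],"linear":[0,-0.01,0],"claw":0},
    {"turn":[0,0,0],"linear":[0,-0.01,0],"claw":0},
    {"turn":[0,0,0],"linear":[0,-0.01,0],"claw":0},
    {"turn":[0,0,0],"linear":[0,-0.006,0],"claw":0}
  ]
}}

```text
clock: 19.95
position: [0.4752, 0.1239, 0.0401]
eef_rot: [0.999, 0.053, -0.0, -0.0]
ft_force: [1.3, -1.6, 0.5]
finger_gap: -0.0001
```

```bash
python3 lk.py 7
```

```text
wrist 2163 [[-123.    11.9]
 [-108.2   24.2]
 [ -95.7   33.8]]
 flap z [0.0418 0.0427 0.0435]
 flap z [0.0416 0.0426 0.0436]
 flap z [0.0411 0.0426 0.0436]
scene 108 [[-118.3    2.8]
 [-103.5   24. ]
 [ -93.7   36.1]]
 flap z [0.043  0.0447 0.0465]
 flap z [0.0429 0.0448 0.0466]
 flap z [0.043  0.0448 0.0464]
[0.47489944 0.12394747 0.039851  ] [-112.3    5.5] 20.05
```

Emit:
{"method": "arm_command", "body": {
  "motion": [
    {"turn":[0,0,0],"linear":[0,-0.004,0],"claw":0},
    {"turn":[0,0,0],"linear":[0,-0.003,0],"claw":0},
    {"turn":[0,0,0],"linear":[0,-0.002,0],"claw":0},
    {"turn":[0,0,0],"linear":[0,-0.002,0],"claw":0}
  ]
}}

```text
clock: 20.55
position: [0.4737, 0.134, 0.0398]
eef_rot: [0.999, 0.052, -0.001, 0.0]
ft_force: [-0.9, -1.4, -0.7]
finger_gap: -0.0
```

Emit:
{"method": "arm_command", "body": {
  "motion": [
    {"turn":[0,0,0],"linear":[0,-0.002,0],"claw":0},
    {"turn":[0,0,0],"linear":[0,0,0],"claw":0}
  ]
}}

```text
clock: 20.8
position: [0.4737, 0.1346, 0.0398]
eef_rot: [0.999, 0.053, -0.0, 0.001]
ft_force: [0.4, -7.2, 1.4]
finger_gap: 0.0002
```

Emit:
{"method": "arm_command", "body": {
  "motion": [
    {"turn":[0,0,0],"linear":[0,-0.002,0],"claw":0},
    {"turn":[0,0,0],"linear":[0,0,0],"claw":0}
  ]
}}

```text
clock: 21.05
position: [0.4737, 0.1347, 0.0399]
eef_rot: [0.999, 0.054, -0.001, 0.003]
ft_force: [0.4, -16.6, 1.3]
finger_gap: -0.0002
```

Emit:
{"method": "arm_command", "body": {
  "motion": [
    {"turn":[0,0,0],"linear":[0,0.008,0],"claw":0},
    {"turn":[0,0,0],"linear":[0,0.005,-0.02],"claw":0},
    {"turn":[0,0,0],"linear":[0,0,-0.05],"claw":0},
    {"turn":[0,0,0],"linear":[0,0.03,-0.04],"claw":0},
    {"turn":[0,0,0],"linear":[0,0,0],"claw":0}
  ]
}}

```text
clock: 21.68
position: [0.482, 0.0951, 0.1545]
eef_rot: [0.999, 0.051, 0.005, -0.001]
ft_force: [-0.4, -0.0, -0.5]
finger_gap: -0.0002
```

```bash
python3 lk.py 8
```

```text
wrist 655 [[-119.6   27.3]
 [-107.3   36.2]
 [ -95.1   44.1]]
 flap z [0.0414 0.0427 0.0437]
 flap z [0.0414 0.0427 0.0438]
 flap z [0.0411 0.0427 0.0438]
scene 77 [[-118.9   29.1]
 [-105.3   38.3]
 [ -94.2   45.9]]
 flap z [0.043  0.0447 0.0463]
 flap z [0.0433 0.0447 0.0462]
 flap z [0.0431 0.0446 0.0463]
[0.47858285 0.09554056 0.150356  ] [-111.6  -23.1] 21.775
```

View pics/wrist8.png

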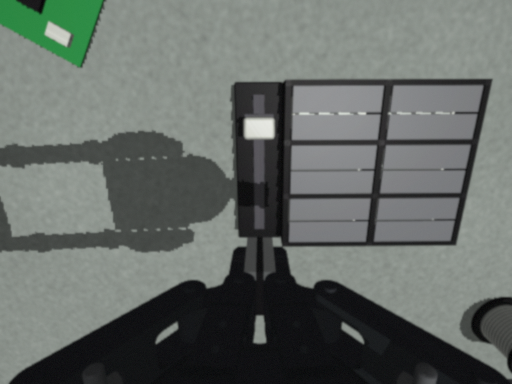

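```bash
python3 -c "
from h import *
print(arm.finish_job(), readout.read_state()['clock'])"
```

```text
the job is handed in; nothing more can be done
the job is handed in; nothing more can be done
```

I handed the job in at about 21.8 s. The hand-in gives no verdict, so these are my own measurements.

- **Finding the empty cell:** The back right and front right cells were full; the fingertips stopped at 19.0 mm and 18.9 mm. The front middle cell was empty; I touched its floor at 6.0 mm with about 23 N, before the module had been moved.
- **Storing the module:** I gripped it across its width and released it flat on the front middle cell's flaps, 1.5 mm from the cell's centre. I then pressed it down with closed fingertips until they stopped at 19.0 mm under 15 N, the height expected for a module flat on the floor. The flaps closed level above it.
- **Lock slide:** I pushed it left until it would not move further, with the force rising from 7 to 17 N at the same position. The camera shows the tab moved about 68 mm, to 36–38 mm left of centre. By my estimate the stop is at 37.5 mm.

No check failed. Some force readings at the surfaces were unclear at first, and pushing a few millimetres further settled them. I did not press the module's ends separately, so its flatness is inferred from the height at its centre. Nothing else on the bench was touched that I saw in the pictures, but I did not measure the other objects' positions at the end. The arm finished clear of everything, about 0.15 m above the bench.

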